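# Find which way the locking cap turns and hold it lifted off

### The arm

A 6-joint arm with a two-finger parallel gripper is mounted at the origin on a cart in front of the work surface, level with it; the furniture and walls round the work are solid. World frame = base frame: x ahead of the robot, y to its left, z up, the work surface at z = 0. Lengths are in m, angles in rad, forces in N, time in s.
With the tool pointing down it reaches from about 0.4 to 0.825 m from the base axis. Payload 7 kg.
Tool frame: the origin (TCP) lies at the centre of the arm's flange, where the gripper is bolted on; the fingertips stand 173 mm ahead of it and the grasp point (between the pads) lies 155 mm ahead of it; z points along the fingers, y is the line along which they close (so a half turn about z gives the same grasp; the last joint's range is limited). The gripper opens to 85 mm and grips with 20 to 120 N. Pads are 22 mm wide; open, the fingers measure 114 mm over their backs; the gripper's body (76 mm by 85 mm) begins 54 mm behind the grasp point. The pads swing forward as they close: fully open they stand 13 mm farther back than shut.
Start: joints at [-0.835, 0.359, 0.012, 0, -1.224, -0.288], TCP at [0.292, -0.608, 0.405] pointing down, gripper open.
Joint ranges: [-3.07, 3.07], [-1.43, 2.12], [-1.02, 1.25], [-3.03, 1.67], [-3.05, -0], [-3.03, 3.03]. Speed limits (rad/s): [2.39, 2.39, 3.01, 3.14, 3.14, 3.14].

### API

Orientations are given as a rotation vector (axis times angle).
In Python, from plant import movep, move_linear, move_joints, grip, hold, inverse_kinematics, sense, capture, PlanningError, job_done gives the robot as it stands. Calls block until the motion is done:
- movep(position, orientation): joint-space move of the TCP to a pose.
- move_linear(position, ori=None, max_speed=0.15): straight line of the TCP; ori=None keeps the orientation; max_speed is the mean speed in m/s.
- move_joints(angles): joint-space move.
- grip(opening, grasp_force=None): opening from 0.0 (shut) to 1.0 (fully open); grasp_force is the grip in N (None keeps the last); returns when the fingers have stopped.
- hold(seconds).
- inverse_kinematics(position, orientation): joint angles nearest the present ones, or None.
- sense(): the state.
- capture(name): name is "side" or "top"; returns a dict with "pixels" (480x640x3 uint8, red, green, blue), "fx", "fy", "cx", "cy" (pixels), "distortion" ([k1, k2, p1, p2, k3] as OpenCV has them; the pictures are not rectified), "R" (3x3) and "t" (3): a world point X has camera coordinates R X + t. Camera axes: x right, y down, z forward; pixel columns grow to the right and rows downward; lengths in m; the calibration is good to about 2 mm. A picture is of the moment at which its call begins. There is no depth.
A pose or a line that the arm cannot do raises PlanningError and nothing moves.
- job_done(): hands the job in; it is judged then, once.
The state is a dict: "time_s": time; "q": joint angles; "joint_velocities": joint speeds; "joint_efforts": joint torques, N m; "ee_pos": TCP position; "tcp_rot": TCP orientation; "wrist_force": force on the tool from outside, world axes, zero at the start; "torque": the same for the moment, N m; "width": opening from 0.0 (shut) to 1.0 (fully open); "grasp_force": force on a finger pad.
Only numpy, scipy, OpenCV 4.12 (cv2) and the standard library are available. Lean on these libraries where they do the work, as an engineer would, in place of code of your own. Each camera call takes 0.05 s, during which the arm holds its last target. There are 200 camera calls.

### The job

Two small gas sample bottles stand in the rack. Take off the cap that has the straight grip bar across its top: it is a quarter-turn locking cap, but nobody knows whether this bottle unlocks clockwise or anticlockwise, so find out by trying it both ways, then turn it a quarter turn the way it goes and lift it straight off. Finish while still gripping it, right side up and still, in the air about 10 cm above where it sat; leave the round-knob cap and the other things on the bench alone.

Things in the scene. Friction and masses are not known exactly. Their poses are not given: they have to be found in the camera images.
- bar_cap: The cap to take off: plain steel, loose, 0.08 to 0.17 kg. Fluted round skirt 51 mm in diameter, 28 mm tall, with an upright grip bar across its top, 51 mm tall over all. Origin: centre of the skirt's lower edge, z up. It sits locked on either bottle, origin 119 mm above the bench, 1 to 2 mm of sideways play, its x axis along the rack's x within 0.05 rad.
- bar_grip (a point): Middle of the grip bar, 39 mm above the cap's origin on its axis; same axes as the cap. The bar is 12 mm thick (along x), 44 mm long (along y); it stands 23 mm proud of the skirt's flat top and ends 12 mm above this point, so fingertips that come down beside it must stop at least 2 mm above the skirt top, 11 mm below this point.
- bar_lock (a point): Point on the axis in the middle of the cap's skirt, 14 mm above its origin. The lock inside is hidden and its hand varies: turned the wrong way the cap meets a hard stop after 0.1 to 0.3 rad; the other way it turns freely and level (no spring), is free to lift after about 0.9 rad and meets a stop at about 1.85 rad; 1.4 rad is a good amount. Locked, it lifts only about 2 mm.
- knob_cap: The other cap, on the other bottle: same steel skirt (51 mm diameter, 28 mm tall) but with a round knob 30 mm in diameter on a thin stem on top, 51 mm tall over all. Origin: centre of the skirt's lower edge. Leave it alone.
- knob_cap_edge (a point): A point on the outside of the round-knob cap's skirt, 25.5 mm from its axis, 14 mm above its lower edge; it moves when that cap is turned.
- rack: Fixed aluminium rack, base 90 x 260 x 12 mm with a back rail 46 mm high, holding two fixed grey bottles (54 mm diameter) upright 75 mm to either side of its centre along its y. Origin: centre of the base's underside, on the bench; x points away from the robot, z up. Bottle shoulders are 117 mm, neck mouths 141 mm above the bench.
- stopper: Loose small grey rubber stopper, 23 mm diameter, 22 mm tall, on the rack's base between the bottles. Origin: centre of its underside. Bystander.
- jar: Loose sample jar, 52 mm diameter, 60 mm tall, near left. Origin: centre of its underside. Bystander.
- timer: Loose bench timer, 71 x 71 x 20 mm, near right. Origin: centre of its underside. Bystander.
- beaker: Loose glass beaker, 71 mm diameter, 88 mm tall, far right. Origin: centre of its underside. Bystander.
- reagent: Loose reagent bottle with a screw cap, 72 mm diameter, 135 mm tall, behind the rack and a fixed grey cup (80 mm diameter, 101 mm tall). Origin: centre of its underside. Bystander.
- flask: Loose conical flask with a stopper, 69 mm diameter, 153 mm tall, far left. Origin: centre of its underside. Bystander.
There are look-alikes about, which are no part of the job. Leave any black or orange look-alike of the bar_cap alone.

How it is judged:
By the outcome, as a careful person would: the job done as asked, in the order asked, and still so for the second after the job is handed in, while the arm keeps its last pose, push and grip.
It also fails if it takes over 48 s, if anything falls off the work surface, if the arm or the gripper's body presses on something with over 40 N, if the wrist force passes 120 N, or if a joint passes its speed limit or range.

## Working session

There is one attempt and no reset: what is moved stays moved. The work goes in short steps, each a Python script; the robot and the scene stay as the last script left them, time stands still between calls to the robot, and variables do not carry over. Pictures are saved under pics/ and viewed, at most 10 in all, crops included, and the job is handed in when it is done.

```bash
mkdir -p pics; ls
python3 - <<'E'
from plant import *
import cv2
for n in("top","side"):
    c=capture(n); cv2.imwrite(f"pics/{n}0.png",c["pixels"][:,:,::-1]); print(n,{k:(v if k!="pixels" else 0) for k,v in c.items()})
s=sense();print(s)
E
```

```text
pics
top {'pixels': 0, 'fx': 493.4967391404104, 'fy': 493.4967391404104, 'cx': 328.79624252053674, 'cy': 241.637810408744, 'distortion': array([-0.10677686,  0.        ,  0.        ,  0.        ,  0.        ]), 'R': array([[-0.01684278, -0.99946549, -0.02801869],
       [-0.98891574,  0.02078639, -0.14701558],
       [ 0.1475194 ,  0.02523197, -0.98873726]]), 't': array([0.131832  , 0.57103987, 1.03634116])}
side {'pixels': 0, 'fx': 558.1067372353338, 'fy': 558.1067372353338, 'cx': 316.2080381836269, 'cy': 236.85046174590028, 'distortion': array([-0.1750848,  0.       ,  0.       ,  0.       ,  0.       ]), 'R': array([[ 0.4181258 ,  0.90838343, -0.00321923],
       [ 0.57189275, -0.26599039, -0.7760076 ],
       [-0.70576873,  0.32262775, -0.63071534]]), 't': array([-0.34696267, -0.1779878 ,  1.76529102])}
{'time_s': 0.1, 'q': array([-8.34883433e-01,  3.59327192e-01,  1.11395251e-02, -3.29973759e-04,
       -1.22411015e+00, -2.88112857e-01]), 'joint_velocities': array([ 7.41625957e-05, -1.18449776e-03,  2.12627361e-03, -7.73788766e-04,
       -1.03985054e-03,  1.38127550e-04]), 'joint_efforts': array([ 6.38928523e-04, -5.84765661e+01,  2.94112515e+01,  6.95457816e+00,
       -3.17794336e-03,  3.09863218e-06]), 'ee_pos': array([ 0.29219367, -0.60828107,  0.40384083]), 'tcp_rot': array([ 6.97264773e-01, -3.06275995e+00, -2.29450143e-03]), 'wrist_force': array([-0.57834229, -0.31735588, -0.26356607]), 'torque': array([0.02334371, 0.00671403, 0.05846855]), 'grasp_force': 0.0, 'width': 0.9986319696155301}
```

View pics/top0.png

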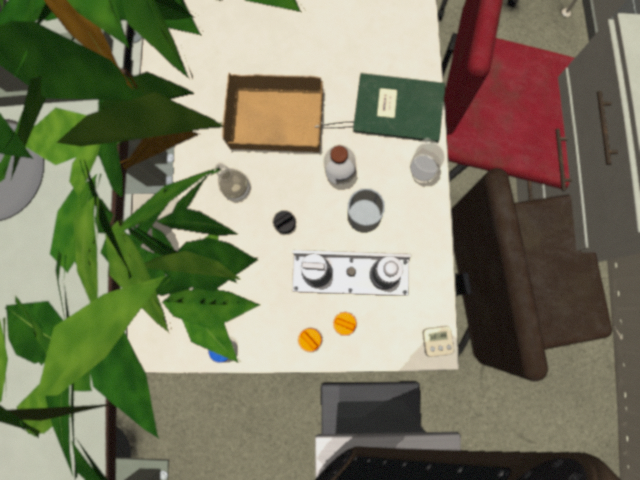

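View pics/side0.png

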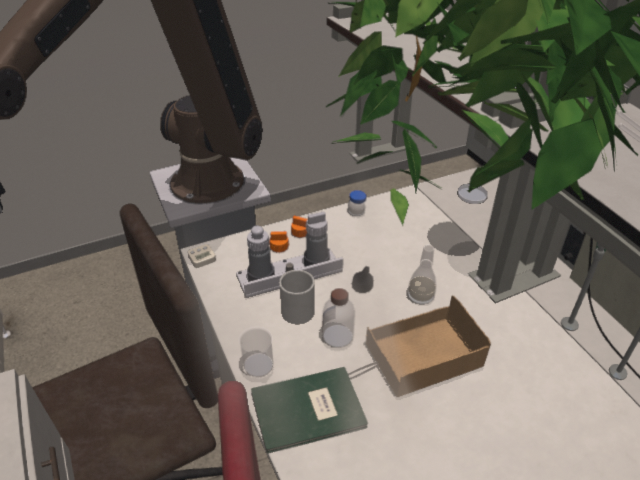

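Top view: the bar cap is on the left bottle near (314,264), the knob cap at (388,268), the stopper at (351,271). Side view: bar cap near (316,222), knob cap near (258,238).

```bash
cat > h.py <<'E'
import numpy as np, cv2
from plant import *
def ray_z(c,uv,z):
    K=np.array([[c["fx"],0,c["cx"]],[0,c["fy"],c["cy"]],[0,0,1]])
    p=cv2.undistortPoints(np.array([[uv]],float),K,c["distortion"])[0,0]
    d=c["R"].T@np.array([p[0],p[1],1]); o=-c["R"].T@c["t"]
    return o+d*(z-o[2])/d[2]
def proj(c,X):
    K=np.array([[c["fx"],0,c["cx"]],[0,c["fy"],c["cy"]],[0,0,1]])
    return cv2.projectPoints(np.array(X,float).reshape(-1,1,3),cv2.Rodrigues(c["R"])[0],c["t"],K,c["distortion"])[0][:,0]
E
python3 - <<'E'
from h import *
a=cv2.imread("pics/top0.png")[240:305,280:420]; b=cv2.imread("pics/side0.png")[195:300,225:360]
a=cv2.resize(a,None,fx=5.5,fy=5.5,interpolation=cv2.INTER_CUBIC)[:,:770]
cv2.imwrite("pics/a.png",a)
cv2.imwrite("pics/b.png",cv2.resize(b,None,fx=5.5,fy=5.5,interpolation=cv2.INTER_CUBIC))
c=capture("top")
print("bar top",ray_z(c,(314,262),.17),"knob",ray_z(c,(390,267),.17))
E
```

```text
bar top [0.51568881 0.14689406 0.17      ] knob [0.50312251 0.0014783  0.17      ]
```

View pics/a.png

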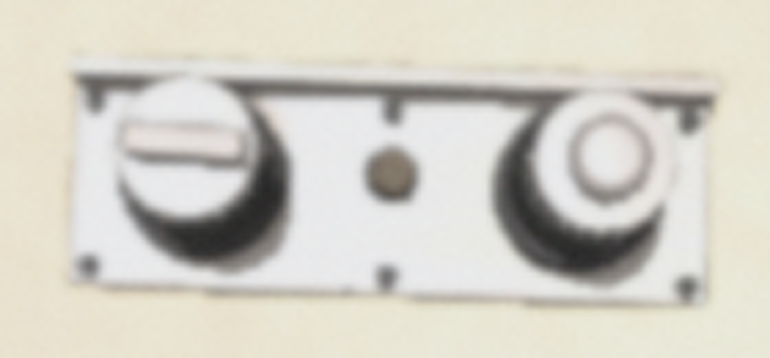

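View pics/b.png

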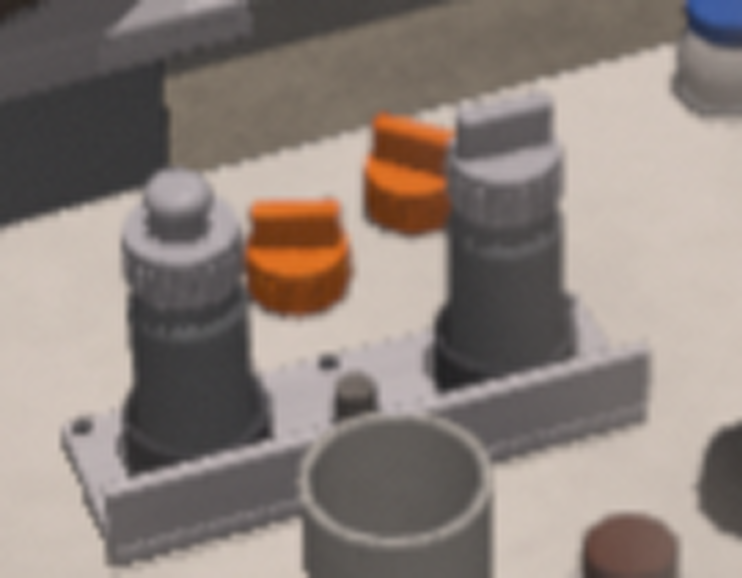

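Crop of top view: bar top centre at crop (182,142), skirt-top disc (187,149), rack front corners (70,285) and (705,303). Crop of side view: bar top centre near (506,104), with orange look-alikes left of it and reagent blue jar clear of it.

Run:
```python
from h import *
t=capture("top"); s=capture("side")
T=lambda u,v,z: ray_z(t,(280+(u+.5)/5.5-.5,240+(v+.5)/5.5-.5),z)
S=lambda u,v,z: ray_z(s,(225+(u+.5)/5.5-.5,195+(v+.5)/5.5-.5),z)
np.set_printoptions(precision=4,suppress=True)
print("bar top",T(182,140,.17),"skirt",T(187,149,.147),"bar side",S(506,103,.17),"skirtS",S(506,160,.147))
print("bar ends",T(120,138,.17),T(244,146,.17))
fl,fr=T(70,285,.012),T(705,303,.012);print("front",fl,fr, np.linalg.norm(fl-fr))
d=(fl-fr)[:2];d/=np.linalg.norm(d);yaw=np.arctan2(-d[0],d[1]);print("yaw",yaw)
m=(fl+fr)[:2]/2; ex=np.array([d[1],-d[0]]);print("bottle est",m+ex*.045+d*.075, "knob est",m+ex*.045-d*.075,"knob",T(611,155,.17))
from scipy.spatial.transform import Rotation as Ro
for a in (0,np.pi):
  # tool z down, tool y along world x rotated by yaw
  for dy in (-1.4,0,1.4):
    R=Ro.from_euler("z",yaw+a+dy)*Ro.from_matrix(np.array([[0,1,0],[1,0,0],[0,0,-1]]).T)
    print(a,dy,inverse_kinematics([.51,.146,.33],R.as_rotvec()))
```

```text
bar top [0.5099 0.1495 0.17  ] skirt [0.5089 0.1491 0.147 ] bar side [0.5116 0.1481 0.17  ] skirtS [0.5216 0.1434 0.147 ]
bar ends [0.511  0.1712 0.17  ] [0.5073 0.1279 0.17  ]
front [0.4677 0.2051 0.012 ] [ 0.4556 -0.0514  0.012 ] 0.2567661352623835
yaw -0.047330862934223825
bottle est [0.5102 0.1496] knob est [ 0.5031 -0.0002] knob [0.5016 0.0002 0.17  ]
0 -1.4 [ 0.6488  0.1854 -0.4105  0.     -0.9749  1.0455]
0 0 [ 0.6488  0.1854 -0.4105 -0.     -0.9749  2.4455]
0 1.4 [ 0.6488  0.1854 -0.4105 -0.     -0.9749 -2.4377]
3.141592653589793 -1.4 [ 0.6488  0.1854 -0.4105  0.     -0.9749 -2.0961]
3.141592653589793 0 [ 0.6488  0.1854 -0.4105  0.     -0.9749 -0.6961]
3.141592653589793 1.4 [ 0.6488  0.1854 -0.4105  0.     -0.9749  0.7039]
```

Run:
```python
from h import *
np.set_printoptions(precision=3,suppress=True)
t=capture("top"); s=capture("side")
for uv in((256,260),(257,306),(236,358),(240,170)):
    for z in(.1,.3,.4,.5,.6,.7,.8):
        X=ray_z(t,uv,z); print(uv,X,proj(s,X)[0])
```

```text
(256, 260) [0.53  0.271 0.1  ] [363.754 227.067]
(256, 260) [0.507 0.236 0.3  ] [349.992 157.951]
(256, 260) [0.495 0.219 0.4  ] [342.065 118.777]
(256, 260) [0.484 0.201 0.5  ] [333.356  76.287]
(256, 260) [0.473 0.184 0.6  ] [323.815  30.418]
(256, 260) [0.461 0.166 0.7  ] [313.412 -18.705]
(256, 260) [0.45  0.149 0.8  ] [302.169 -70.608]
(257, 306) [0.435 0.269 0.1  ] [345.915 207.291]
(257, 306) [0.431 0.235 0.3  ] [334.805 143.38 ]
(257, 306) [0.429 0.217 0.4  ] [328.39  106.925]
(257, 306) [0.427 0.2   0.5  ] [321.324  67.157]
(257, 306) [0.424 0.183 0.6  ] [313.553  23.923]
(257, 306) [0.422 0.165 0.7  ] [305.041 -22.777]
(257, 306) [0.42  0.148 0.8  ] [295.789 -72.629]
(236, 358) [0.33  0.312 0.1  ] [342.598 183.609]
(236, 358) [0.346 0.269 0.3  ] [332.409 125.798]
(236, 358) [0.355 0.248 0.4  ] [326.479  92.538]
(236, 358) [0.363 0.226 0.5  ] [319.901  55.984]
(236, 358) [0.371 0.204 0.6  ] [312.604  15.882]
(236, 358) [0.38  0.183 0.7  ] [304.527 -27.906]
(236, 358) [0.388 0.161 0.8  ] [295.638 -75.263]
(240, 170) [0.724 0.307 0.1  ] [417.139 269.906]
(240, 170) [0.663 0.265 0.3  ] [395.403 189.331]
(240, 170) [0.632 0.244 0.4  ] [382.897 144.165]
(240, 170) [0.602 0.223 0.5  ] [369.211  95.705]
(240, 170) [0.571 0.202 0.6  ] [354.308  44.102]
(240, 170) [0.54  0.181 0.7  ] [338.2   -10.235]
(240, 170) [0.51 0.16 0.8 ] [320.98  -66.479]
```

Run:
```python
from h import *
a=cv2.imread("pics/side0.png")[0:220,200:460]; b=cv2.imread("pics/top0.png")[150:370,130:320]
cv2.imwrite("pics/leaf.png",np.hstack([cv2.resize(x,None,fx=1.77,fy=1.77,interpolation=cv2.INTER_CUBIC) for x in(a,b)]))
```

```text
(no output)
```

View pics/leaf.png

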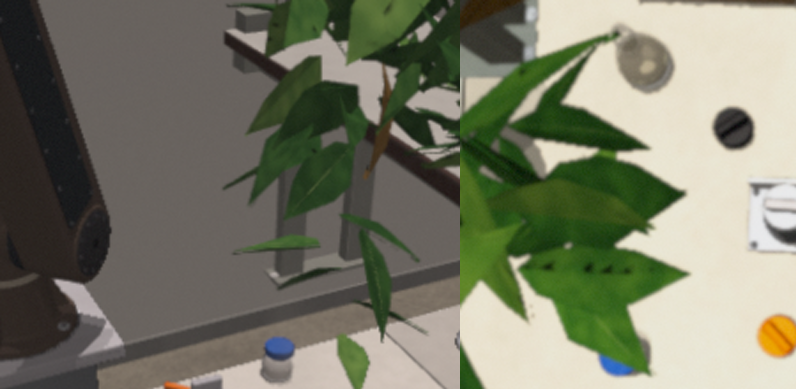

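The leaves (tips near y ≥ 0.2, z 0.3–0.5) come close to the left of the cap. I'll approach from the right and check tracking and force as I go.

```bash
cat >> h.py <<'E'
from scipy.spatial.transform import Rotation as Ro
B=np.array([[0,1,0],[1,0,0],[0,0,-1]]).T
YAW=-.065
def ori(d=0): return (Ro.from_euler("z",YAW+np.pi+d)*Ro.from_matrix(B)).as_rotvec()
np.set_printoptions(precision=3,suppress=True)
def rep(m=""):
    s=sense(); print(m,round(s["time_s"],2),"q",s["q"],"p",s["ee_pos"],"F",s["wrist_force"],"T",s["torque"],"w",round(s["width"],3),"g",round(s["grasp_force"],1),"eff",s["joint_efforts"]);return s
E
python3 - <<'E'
from h import *
movep([.47,-.15,.42],ori()); rep("a")
movep([.51,.07,.40],ori()); rep("b")
movep([.510,.149,.38],ori()); rep("c")
for n in("top","side"): cv2.imwrite(f"pics/{n}1.png",capture(n)["pixels"][:,:,::-1])
a=cv2.imread("pics/side1.png")[60:310,180:430]; b=cv2.imread("pics/top1.png")[150:400,200:450]
cv2.imwrite("pics/c1.png",np.hstack([cv2.resize(x,(400,400),interpolation=cv2.INTER_CUBIC) for x in(a,b)]))
E
```

```text
a 2.14 q [ 0.089  0.046 -0.353  0.    -1.172 -0.155] p [ 0.47  -0.151  0.42 ] F [ 0.754 -0.295 -0.043] T [0.041 0.011 0.004] w 0.999 g 0.0 eff [  0.398 -32.862  28.754   6.791  -0.001   0.002]
b 3.04 q [ 0.517  0.098 -0.343  0.    -1.131 -0.583] p [0.51 0.07 0.4 ] F [-0.244 -0.424 -0.091] T [ 0.036 -0.021  0.046] w 1.001 g 0.0 eff [  0.879 -35.828  28.311   6.645   0.034  -0.057]
c 3.47 q [ 0.653  0.141 -0.34   0.    -1.09  -0.718] p [0.51  0.149 0.38 ] F [0.43  0.056 0.41 ] T [-0.058  0.049 -0.021] w 1.003 g 0.0 eff [  0.968 -38.395  27.661   6.451   0.107  -0.148]
```

View pics/c1.png

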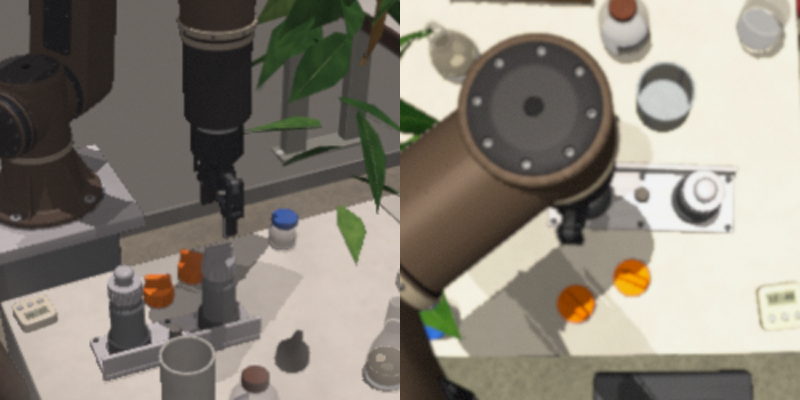

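The arm made no contact with the leaves, and the gripper is above the bar cap. Now I'll descend and grip.

Run:
```python
from h import *
move_linear([.510,.149,.324],ori(),max_speed=.08); rep("down")
grip(0.0,25); rep("grip")
cv2.imwrite("pics/s2.png",cv2.resize(capture("side")["pixels"][160:280,260:380,::-1],(600,600),interpolation=cv2.INTER_CUBIC))
```

```text
down 4.42 q [ 0.653  0.193 -0.416  0.    -0.962 -0.719] p [0.51  0.149 0.324] F [ 0.323  0.966 -0.237] T [-0.004  0.066 -0.021] w 1.0 g 0.0 eff [ -0.043 -40.843  25.265   5.98    0.009   0.   ]
grip 5.08 q [ 0.654  0.193 -0.416  0.    -0.961 -0.719] p [0.51  0.149 0.324] F [0.437 1.385 0.99 ] T [-0.011 -0.087  0.002] w 0.128 g 30.1 eff [  0.076 -40.991  25.15    5.832  -0.07   -0.004]
```

View pics/s2.png

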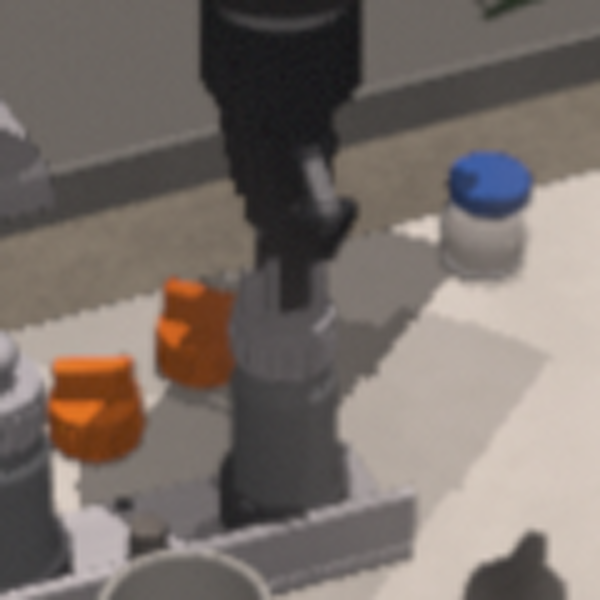

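The pads hold the bar (about 11 mm) with almost no side load. Next I'll probe both ways in small steps, stopping on torque.

Run:
```python
from h import *
grip(0.0,50)
P=[.510,.149,.324]
t0=sense()["torque"][2]
def probe(sgn):
    for k in range(1,9):
        move_linear(P,ori(sgn*.05*k)); s=sense()
        T=s["torque"][2]-t0
        print(sgn*.05*k,"Tz",round(T,2),"F",s["wrist_force"],round(s["time_s"],2))
        if abs(T)>.7: return k*.05,T
    return .4,T
for sgn in(1,-1):
    print(probe(sgn)); move_linear(P,ori(0)); rep("back")
```

```text
0.05 Tz -0.05 F [0.637 0.2   2.85 ] 5.59
0.1 Tz 0.02 F [0.358 1.326 3.222] 5.84
0.15000000000000002 Tz -0.04 F [0.671 0.881 3.902] 6.09
0.2 Tz -0.2 F [ 1.292 -0.458  3.993] 6.34
0.25 Tz -0.52 F [ 2.988 -0.075  4.948] 6.59
0.30000000000000004 Tz -0.99 F [ 2.781 -1.577  5.083] 6.84
(0.30000000000000004, np.float64(-0.99434830270543))
back 7.29 q [ 0.654  0.193 -0.416  0.    -0.962 -0.72 ] p [0.51  0.149 0.324] F [ 1.06  -0.136  4.917] T [-0.231 -0.716 -0.104] w 0.125 g 53.5 eff [  0.703 -38.64   22.857   4.573  -0.394  -0.133]
-0.05 Tz -0.09 F [ 1.792 -0.718  4.404] 7.54
-0.1 Tz -0.11 F [ 1.251 -0.348  5.278] 7.79
-0.15000000000000002 Tz -0.08 F [ 1.555 -0.994  5.526] 8.04
-0.2 Tz -0.05 F [ 1.963 -1.09   6.477] 8.29
-0.25 Tz -0.06 F [ 1.719 -0.093  6.929] 8.54
-0.30000000000000004 Tz -0.05 F [ 0.441 -0.605  5.905] 8.79
-0.35000000000000003 Tz -0.06 F [ 1.386 -0.336  6.585] 9.04
-0.4 Tz -0.04 F [1.835 0.112 6.385] 9.29
(0.4, np.float64(-0.04229666709375279))
back 9.84 q [ 0.654  0.193 -0.416 -0.    -0.961 -0.72 ] p [0.51  0.149 0.324] F [2.08  0.708 4.806] T [ 0.247 -0.554  0.084] w 0.127 g 53.4 eff [ -0.127 -38.739  22.579   4.903  -0.62    0.083]
```

Anticlockwise meets a stop (about 0.2 rad, −1 N·m), while clockwise is free to 0.4 rad. I'll turn clockwise 1.4 rad and do a short test lift.

Run:
```python
from h import *
P=np.array([.510,.149,.324])
for a in np.arange(.2,1.41,.2):
    move_linear(P,ori(-a)); s=sense(); print(round(a,1),s["torque"][2],s["wrist_force"])
    if abs(s["torque"][2])>1: break
for dz in(.003,.006,.012):
    move_linear(P+[0,0,dz],max_speed=.03); s=rep(dz)
    if abs(s["wrist_force"][2])>20: print("STOP"); break
```

```text
0.2 -0.02193943930988761 [0.426 1.07  6.013]
0.4 -0.03798209871152784 [1.666 0.516 5.128]
0.6 -0.08939129163852211 [2.212 0.594 5.54 ]
0.8 -0.010039278629736477 [1.244 0.561 5.889]
1.0 -0.05055371291278401 [1.127 0.595 5.14 ]
1.2 -0.06258982727239876 [1.236 0.878 4.903]
1.4 -0.04427963266407647 [1.771 1.986 5.832]
0.003 12.54 q [ 0.654  0.19  -0.413 -0.    -0.967 -2.119] p [0.51  0.149 0.327] F [ 4.385  1.184 -1.971] T [ 0.657 -1.654  0.092] w 0.125 g 52.5 eff [ -0.214 -41.581  23.31    5.351  -1.707  -0.018]
0.006 12.79 q [ 0.654  0.187 -0.409 -0.    -0.974 -2.119] p [0.51  0.149 0.33 ] F [ 4.629  1.185 -2.47 ] T [ 0.544 -2.021  0.015] w 0.124 g 52.3 eff [  0.028 -41.997  23.553   5.307  -1.931  -0.009]
0.012 13.14 q [ 0.654  0.181 -0.401 -0.    -0.989 -2.119] p [0.51  0.149 0.336] F [ 4.832  0.741 -1.848] T [ 0.481 -1.888 -0.029] w 0.128 g 52.5 eff [  0.056 -41.246  23.667   5.262  -1.813  -0.007]
```

Run:
```python
from h import *
P=np.array([.5107,.149,.324])
for dz,v in((.02,.04),(.035,.05),(.102,.1)):
    move_linear(P+[0,0,dz],max_speed=v); rep(dz)
hold(.5); rep()
c=capture("side")["pixels"][70:290,230:450,::-1]
cv2.imwrite("pics/s3.png",cv2.resize(c,(600,600),interpolation=cv2.INTER_CUBIC))
```

```text
0.02 13.49 q [ 0.653  0.174 -0.39  -0.001 -1.009 -2.118] p [0.51  0.149 0.344] F [ 0.806  0.164 -2.064] T [0.056 0.054 0.023] w 0.129 g 52.5 eff [  0.008 -41.53   27.205   6.532  -0.05    0.002]
0.035 13.94 q [ 0.653  0.159 -0.368 -0.    -1.042 -2.118] p [0.511 0.149 0.359] F [-0.282 -0.522 -1.019] T [ 0.042 -0.019 -0.019] w 0.129 g 52.5 eff [  0.012 -41.127  27.887   6.705  -0.028   0.   ]
0.102 14.76 q [ 0.653  0.109 -0.27  -0.    -1.193 -2.118] p [0.51  0.149 0.425] F [-0.25  -0.755 -1.454] T [-0.032  0.056  0.039] w 0.127 g 52.5 eff [  0.004 -39.406  30.108   7.215  -0.014   0.   ]
 15.26 q [ 0.653  0.109 -0.269  0.    -1.193 -2.118] p [0.511 0.149 0.426] F [ 0.368  0.888 -1.092] T [-0.016 -0.046 -0.   ] w 0.128 g 52.5 eff [  0.    -38.584  29.567   7.094  -0.001   0.   ]
```

View pics/s3.png

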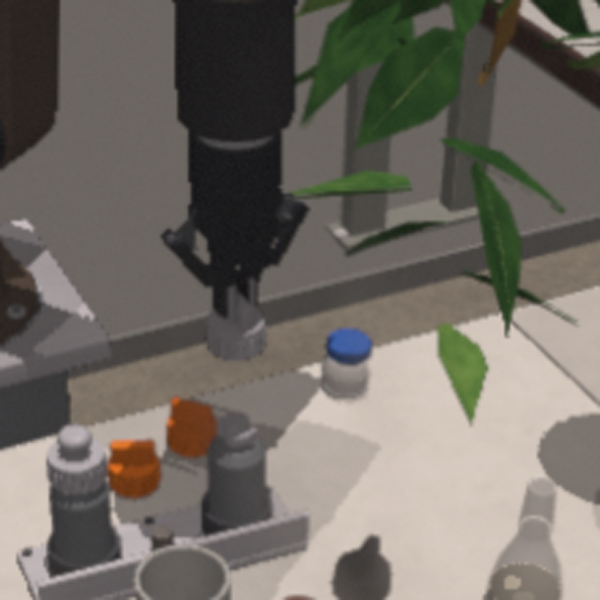

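The cap hangs upright in the gripper at about (235,330) in the crop, above its bare bottle neck at (235,430). Everything else is undisturbed.

```bash
python3 -c "
from plant import *
print(job_done())"
```

```text
the job is handed in; nothing more can be done
None
```

The bar cap is off and the job is handed in: anticlockwise hit the stop and clockwise was free, so I turned the cap 1.4 rad clockwise and lifted it straight off, and it is gripped upright and still about 10 cm above where it sat.

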